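# Gauge a steel ring's width, closing the gauge by its ratchet

### The job

Measure the width of the wide steel ring: lay it flat on the gauge's steel plate, slide it gently home against both brass stop pins under the spindle, then close the spindle onto it by turning its black ratchet knob clockwise until the ratchet slips and clicks about three times (at least two, no more than five). Then let go and leave the ring home with the spindle still closed on it for the reading, and leave the other parts on the bench alone.

Things in the scene. Friction and masses are not known exactly. Their poses are not given: they have to be found in the camera images.
- gauge: ring-width gauge fixed to the bench: blue base 200 (x) x 130 (y) mm with a bare steel plate, top at z = 30 mm. Origin: centre of the base's underside; x points from the open front to the column, z up. Column 30 x 50 mm at x = 68 to 98 mm; its overarm (z = 78 to 104 mm) carries a boss 32 mm across (z = 74 to 108 mm) on the spindle axis x = 45 mm, y = 0
- home (a point): on the plate (gauge x = 19, y = 0, z = 30 mm): where the centre of the ring's underside lies once it touches both pins; the spindle then stands over the middle of its far wall, 26 mm behind its centre. A gripper pointing straight down over this point would hit the knob: set the ring down 50 to 60 mm short (-x) of it, let go, and push the ring's front edge along gauge +x
- stops: two fixed polished brass pins, 10 mm across, standing 14 mm above the plate, at gauge x = 41 mm, y = +31 and -31 mm; the origin is the gauge's. Their faces are slippery, so a ring pushed straight at them from the front centres itself between them. About 12 N of push is plenty; over 40 N between ring and pins harms them
- work_ring: the ring to measure: bright, lightly oiled steel (slippery, grip it with 20 N or more), 66 mm outside, 38 mm bore, 22 mm high, about 0.39 kg, lying flat on the bench; the widest and flattest of the four loose parts. Origin: centre of its underside, z along the bore
- spindle: measuring spindle, a steel rod 10 mm across that does not rotate, only moves up and down on the spindle axis; origin: centre of its flat lower tip. It starts 1 to 4 mm above the height of the ring's top (52 mm above the bench) and falls 10 mm for each turn of the thimble (0.63 rad a mm). The ratchet limits its press on the ring to about 50 N; over 80 N harms the gauge
- knob_grip (a point): on the vertical axis of the black ribbed ratchet knob, 4 mm below its top: the place to grip (TCP here), with about 20 N. Knob 34 mm across, 32 mm high, top 173 mm above the bench, on the spindle axis; it stays at that height. Clockwise from above closes the spindle: about 0.05 N m while free; once it meets the ring the torque climbs over 0.5 to 1 rad to about 0.13 N m and the ratchet slips
- knob_mark (a point): outer part of the white line on the knob's top, 15 mm from the axis, turning with the knob. When the ratchet slips, the knob turns alone with a click every 24 degrees (0.42 rad); the torque falls by 0.01 to 0.04 N m at each click and climbs again. Let go between clicks, the spindle eases back a little but stays closed
- thimble_mark (a point): red mark 19 mm from the axis on the aluminium thimble flange (42 mm across, 4 mm thick, top 140 mm above the bench, just below the knob); turns with the thimble. At the start it is in line with the white line; the angle between the two is how far the ratchet has slipped. Turning the thimble itself bypasses the ratchet and can overload the spindle
- bronze_bush: bystander: brass-coloured bush 44 mm across, 30 mm high; origin: centre of its underside
- end_cap: bystander: stepped steel cap 46 mm across, 26 mm high; origin: centre of its underside
- dark_sleeve: bystander: dark steel sleeve 38 mm across, 42 mm high; origin: centre of its underside
There are look-alikes about, which are no part of the job. Leave any orange or pink look-alike of the work_ring alone.

How it is judged:
By the outcome, as a careful person would: the job done as asked, in the order asked, and still so for the second after the job is handed in, with the robot touching nothing.
It also fails if it takes over 72 s, if anything falls off the work surface, if the arm or the gripper's body presses on something with over 40 N, if the wrist force passes 120 N, or if a joint passes its speed limit or range.

### The arm

A 6-joint arm with a two-finger parallel gripper is mounted at the origin on the work surface. World frame = base frame: x ahead of the robot, y to its left, z up, the work surface at z = 0. Lengths are in mm, angles in rad, forces in N, time in s.
With the tool pointing down it reaches from about 350 to 875 mm from the base axis. Payload 4.2 kg.
Tool frame: the origin (TCP) lies between the finger pads, 19 mm behind the fingertips; this is the grasp point; z points along the fingers, y is the line along which they close (so a half turn about z gives the same grasp; the last joint's range is limited). The gripper opens to 85 mm and grips with 20 to 120 N. Pads are 22 mm wide; open, the fingers measure 114 mm over their backs; the gripper's body (76 mm by 85 mm) begins 54 mm behind the grasp point. The pads swing forward as they close: fully open they stand 13 mm farther back than shut.
Start: joints at [-1.003, 0.385, 0.008, 0, -1.194, -0.259], TCP at [189.963, -595.41, 250.012] pointing down, gripper open.
Joint ranges: [-3.14, 3.14], [-1.21, 2.06], [-1.07, 1.41], [-3.16, 2.05], [-2.99, -0.16], [-3.1, 3.1]. Speed limits (rad/s): [2.79, 2.79, 3.14, 3.14, 3.14, 3.14].

### API

Orientations are given as a unit quaternion [x, y, z, w].
In Python, from bench import read_state, get_image, camera_model, job_done gives the robot as it stands.
- The arm moves only by the shell command python3 -m handwheel 'ROWS'. ROWS is JSON, a list of rows, each a list of 7 numbers: the shift along the tool's x, y, z in m, then the turn, a rotation vector about the tool's x, y, z in rad, then the gripper's target within -1 to 1 (fully open at 1, half-way at 0, shut at -1). In form: [[dx, dy, dz, wx, wy, wz, jaw], ...]. A call has 1 to 10 rows; each row is the pose to reach, as a shift and turn from the pose commanded when the call began, along the tool's axes at that moment; what a row does not reach only later rows make up. A row lasts 1/8 s, in which the tool goes at most 62.5 mm and 10.7 degrees, less where a joint would pass 70% of its speed; a pose out of reach is approached as far as the arm can. A call with a gripper value outside its range is refused whole. The fingers move at their own pace and stop on an object; the grip force is fixed at half the most. Time passes only in rows, so rows that repeat a pose let the fingers close. It gives the time, the measured TCP pose, the force, the opening and the grip force at its end, in the units of the state.
- read_state(): the state, without advancing time (a new reading comes with each control period).
- get_image(name): name is "side" or "top"; returns (picture, depth): 400x640x3 uint8, blue, green, red; 400x640 float32, mm along the optical axis (not along the pixel's ray), 0 where there is no reading.
- camera_model(name): a dict with "K" (3x3 intrinsics, pixels), "dist" ([k1, k2, p1, p2, k3] as OpenCV has them; the pictures are not rectified), "rvec" (rotation vector, rad) and "tvec" (3), from world to camera coordinates, as OpenCV has them. Camera axes: x right, y down, z forward; pixel columns grow to the right and rows downward; lengths in mm; the calibration is good to about 2 mm. A picture is of the moment at which its call begins. camera_model takes no time and is no camera call.
- job_done(): hands the job in; it is judged then, once.
The state is a dict: "clock": time; "joints": joint angles; "joint_vel": joint speeds; "joint_efforts": joint torques, N m; "position": TCP position; "ee_rot": TCP orientation; "contact_force": force on the tool from outside, world axes, zero at the start; "wrist_torque": the same for the moment, N m; "gripper_width": finger opening in mm; "grasp_force": force on a finger pad.
Only numpy, scipy, OpenCV 4.12 (cv2) and the standard library are available. Lean on these libraries where they do the work, as an engineer would, in place of code of your own. Each camera call takes 0.05 s, during which the arm holds its last target. There are 200 camera calls.

## Working session

There is one attempt and no reset: what is moved stays moved. The work goes in short steps, Python scripts to look and compute and a shell command to move; the robot and the scene stay as the last step left them, time stands still between calls to the robot, and variables do not carry over. Pictures are saved under pics/ and viewed, at most 10 in all, crops included, and the job is handed in when it is done.

```bash
mkdir -p pics
python3 - <<'E'
from bench import *
import cv2,numpy as np
print(read_state())
for n in("top","side"):
    im,d=get_image(n); cv2.imwrite(f"pics/{n}0.png",im); np.save(f"{n}0.npy",d)
    m=camera_model(n); print(n,m)
E
```

```text
{'clock': 0.0, 'joints': array([-1.00338482e+00,  3.85519293e-01,  6.62949086e-03, -5.04295857e-04,
       -1.19396669e+00, -2.58611482e-01]), 'joint_vel': array([ 0.00047512, -0.00106059, -0.00085308,  0.00195531, -0.0005348 ,
        0.00021307]), 'joint_efforts': array([-7.56906975e-04, -3.92289162e+01,  1.88397843e+01,  4.18612450e+00,
       -4.49957763e-03, -1.89511020e-06]), 'position': array([ 189.81355505, -594.91559055,  248.94466486]), 'ee_rot': array([-1.53695272e-01,  9.88117730e-01,  1.03753494e-03, -1.98789242e-04]), 'contact_force': array([-0.15531085, -0.75411471,  0.50305292]), 'wrist_torque': array([-0.01876778,  0.01162884,  0.02322805]), 'grasp_force': 0.0, 'gripper_width': 85.52986405372603}
top {'K': array([[375.4359173 ,   0.        , 316.2305429 ],
       [  0.        , 375.4359173 , 198.14743093],
       [  0.        ,   0.        ,   1.        ]]), 'dist': array([-0.01813424,  0.        ,  0.        ,  0.        ,  0.        ]), 'rvec': array([ 2.20903215, -2.19605596,  0.05851888]), 'tvec': array([-67.32888432, 503.7243533 , 835.63426755])}
side {'K': array([[389.4051866 ,   0.        , 320.57144428],
       [  0.        , 389.4051866 , 192.51365483],
       [  0.        ,   0.        ,   1.        ]]), 'dist': array([-0.01316391,  0.        ,  0.        ,  0.        ,  0.        ]), 'rvec': array([ 0.37539485, -2.80573047,  1.14182484]), 'tvec': array([454.33252996, 211.24992859, 790.23696862])}
```

View pics/top0.png

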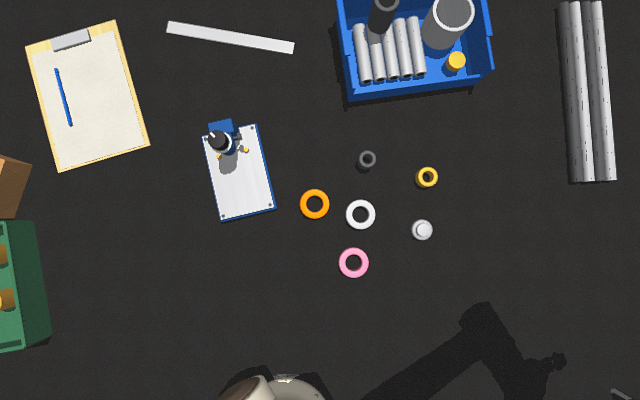

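View pics/side0.png

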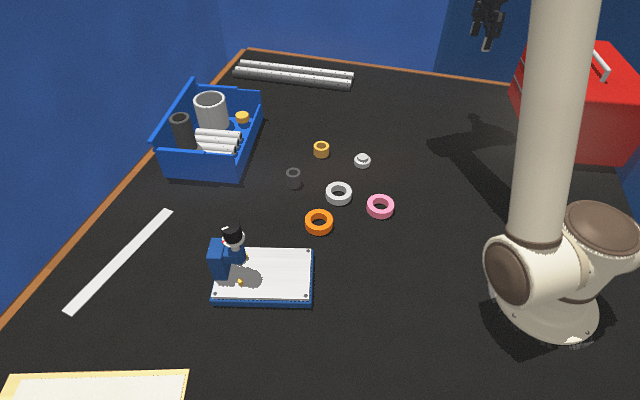

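Top view: gauge plate around (240,172), knob (220,140), and the loose parts. The work_ring candidates are orange (314,204), steel (360,214) and pink (354,263). The steel one fits, because it is bright bare metal and the other two are painted look-alikes. The sleeve is at (367,159), the bush at (427,177) and the cap at (422,230). Side view: steel ring (339,193), knob (232,233), plate corners about (219,248), (311,249), (313,302), (211,302). I'll confirm in an enlarged crop.

Run:
```python
import cv2,numpy as np
t=cv2.imread("pics/top0.png"); s=cv2.imread("pics/side0.png")
a=cv2.resize(t[110:235,190:390],None,fx=4,fy=4,interpolation=cv2.INTER_CUBIC)   # 800x500
b=cv2.resize(s[170:315,200:400],None,fx=4,fy=4,interpolation=cv2.INTER_CUBIC)   # 800x580
cv2.imwrite("pics/tc.png",a); cv2.imwrite("pics/sc.png",b)
```

```text
(no output)
```

View pics/tc.png

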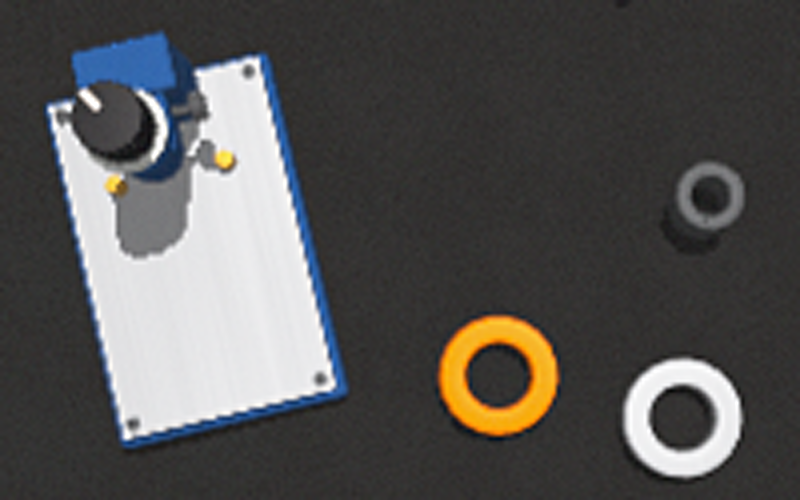

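View pics/sc.png

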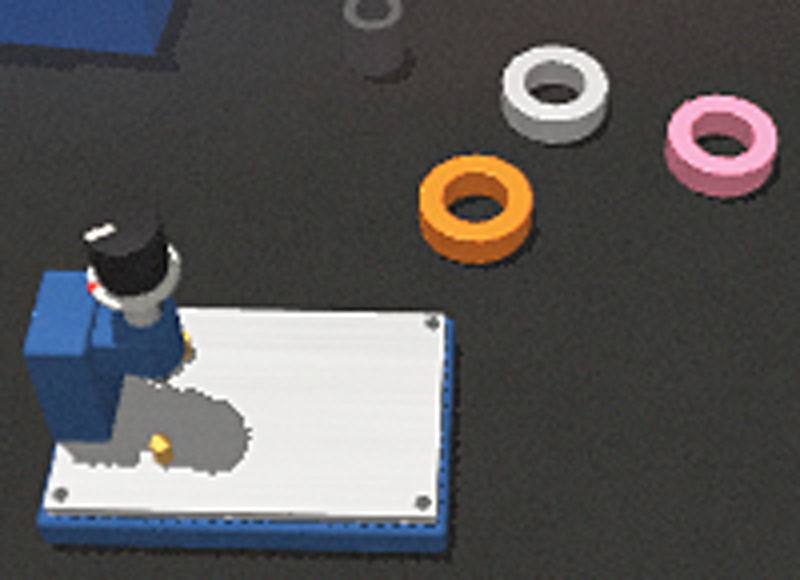

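Crops: the steel ring is confirmed, with its centre at top crop (683,417) and side crop (555,85). It is flat, wide and uncoloured. The plate screws and brass pins can be matched between the two views, so I'll triangulate.

```bash
cat > h.py <<'E'
import cv2,numpy as np
from bench import *
from scipy.spatial.transform import Rotation as R
def ray(n,uv):
    m=camera_model(n); p=cv2.undistortPoints(np.array([[uv]],float),m["K"],m["dist"])[0,0]
    Rm=cv2.Rodrigues(m["rvec"])[0]; c=-Rm.T@m["tvec"]; d=Rm.T@np.array([*p,1]); return c,d
def onz(n,uv,z):
    c,d=ray(n,uv); return c+d*(z-c[2])/d[2]
def tri(a,b):
    (c1,d1),(c2,d2)=ray("top",a),ray("side",b)
    x=np.linalg.lstsq(np.c_[d1,-d2],c2-c1,rcond=None)[0]
    p,q=c1+x[0]*d1,c2+x[1]*d2; return (p+q)/2,np.linalg.norm(p-q)
def proj(n,P):
    m=camera_model(n); return cv2.projectPoints(np.array(P,float).reshape(-1,3),m["rvec"],m["tvec"],m["K"],m["dist"])[0][:,0]
E
python3 - <<'E'
from h import *
np.set_printoptions(precision=1,suppress=True)
T=lambda u,v:((u+.5)/4-.5+190,(v+.5)/4-.5+110)
S=lambda u,v:((u+.5)/4-.5+200,(v+.5)/4-.5+170)
for n,a,b in[("ring",(683,417),(555,85)),("scrFL",(133,424),(422,502)),("scrFR",(320,378),(432,322)),("scrBL",(63,117),(60,494)),("pinL",(116,184),(160,440)),("pinR",(225,158),(187,343)),("knob line out",(84,95),(90,238))]:
    print(n,*tri(T(*a),S(*b)))
t=cv2.imread("pics/top0.png").astype(int);s=cv2.imread("pics/side0.png").astype(int)
def blob(im,box,lo=170):
    u0,v0,u1,v1=box;c=im[v0:v1,u0:u1];m=(c.min(2)>lo).astype(np.uint8)
    cn=max(cv2.findContours(m,0,1)[0],key=cv2.contourArea);return cn.reshape(-1,2)+[u0,v0]
c=blob(t,(338,192,384,240),130); e=cv2.fitEllipse(c.astype(np.float32)); print("top ring",e)
print("top z22",onz("top",e[0],22))
c=blob(s,(322,178,358,212),170); e=cv2.fitEllipse(c.astype(np.float32)); print("side ring",e, onz("side",e[0],22))
pl=blob(t,(198,115,282,226),170); print("plate minrect",cv2.minAreaRect(pl.astype(np.float32)))
# plate points -> world at z30
for n in("SCR",):
    for uv in[(133,424),(320,378),(63,117),(248,71)]: print(onz("top",T(*uv),30))
D=np.load("top0.npy");m=camera_model("top")
def dp(u,v):
    d=D[v,u]; c,dd=ray("top",(u,v)); Rm=cv2.Rodrigues(m["rvec"])[0]; return c+dd*d
print("depth plate",dp(245,195),"ring",dp(372,214),dp(349,214),"knob",dp(217,138),"bench",dp(330,240))
E
```

```text
ring [ 468.9 -163.4   17.7] 0.6623008236815824
scrFL [463.7 141.2  29.6] 0.3282152061972504
scrFR [489.2  38.3  30.4] 0.5238258109273151
scrBL [634.3 183.4  29. ] 0.9475719347804928
pinL [594.7 149.7  42.4] 0.5048619002929531
pinR [607.9  90.5  38.2] 3.8312596403626347
knob line out [615.6 132.4 171.8] 0.8114537926864965
top ring ((360.2071228027344, 213.98077392578125), (28.697406768798828, 28.79312515258789), 151.80526733398438)
top z22 [ 468.9 -162.4   22. ]
side ring ((338.278076171875, 190.55413818359375), (17.63880729675293, 25.358156204223633), 93.15316009521484) [ 468.2 -160.3   22. ]
plate minrect ((237.45770263671875, 171.65475463867188), (85.01648712158203, 54.15959930419922), 76.67547607421875)
[463.5 141.1  30. ]
[489.5  38.5  30. ]
[633.7 182.9  30. ]
[660.1  80.5  30. ]
depth plate [509.2  92.7  31.7] ring [ 469.  -189.1   20. ] [ 468.8 -137.4   22.1] knob [606.2 119.8 174.1] bench [409.4 -96.3   0.4]
```

```bash
cat >> h.py <<'E'
G0=np.array([561.7,110.75]);YAW=0.244
def g2w(x,y): c,s=np.cos(YAW),np.sin(YAW); return G0+[c*x-s*y,s*x+c*y]
def go(P,phi):
    "shift (m) and turn in tool axes from the measured pose to TCP P with tool down, tool x heading phi"
    st=read_state(); Rm=R.from_quat(st["ee_rot"])
    t=R.from_matrix(np.c_[[np.cos(phi),np.sin(phi),0],[np.sin(phi),-np.cos(phi),0],[0,0,-1]])
    print("shift",np.round(Rm.inv().apply(np.array(P)-st["position"])/1000,4),"turn",np.round((Rm.inv()*t).as_rotvec(),4))
E
python3 - <<'E'
from h import *
go([469,-162,130],0.244); print(onz("top",(314.5,204),22),onz("top",(354,263),22),g2w(45,0),g2w(-36,0))
E
```

```text
shift [-0.3975  0.3275  0.1196] turn [ 2.0000e-04  3.0000e-03 -3.0769e+00]
[490.57146914 -60.49747929  22.        ] [ 360.34470601 -148.7682067    22.        ] [605.36707283 121.62137299] [526.76634174 102.05290161]
```

```bash
python3 -m handwheel '[[-0.06,0.05,0.01,0,0,-0.18,1],[-0.12,0.1,0.02,0,0,-0.36,1],[-0.18,0.15,0.04,0,0,-0.54,1],[-0.23,0.19,0.06,0,0,-0.72,1],[-0.28,0.23,0.08,0,0,-0.9,1],[-0.33,0.27,0.1,0,0,-1.08,1],[-0.37,0.3,0.11,0,0,-1.26,1],[-0.39,0.32,0.115,0,0,-1.44,1],[-0.3975,0.3275,0.1196,0,0.003,-1.6,1],[-0.3975,0.3275,0.1196,0,0.003,-1.6,1]]'; python3 -c "
from h import *
go([469,-162,130],0.244);print(read_state()['joints'])"
```

```text
clock: 1.35
position: [469.4, -160.9, 129.4]
ee_rot: [0.817, -0.577, -0.001, 0.002]
contact_force: [0.8, -1.6, 0.9]
gripper_width: 85.2
grasp_force: 0.0
shift [ 0.0009  0.0008 -0.0006] turn [ 0.0039  0.002  -1.4737]
[-0.00106114  0.29866022 -0.46737349  0.00313738 -0.80809085  0.33995796]
```

```bash
python3 -m handwheel '[[0,0,0,0,0,-0.18,1],[0,0,0,0,0,-0.36,1],[0,0,0,0,0,-0.54,1],[0,0,0,0,0,-0.72,1],[0,0,0,0,0,-0.9,1],[0,0,0,0,0,-1.08,1],[0.0005,0,0.01,0,0,-1.26,1],[0.0009,0.0008,0.03,0.004,0.002,-1.44,1],[0.0009,0.0008,0.05,0.004,0.002,-1.474,1],[0.0009,0.0008,0.05,0.004,0.002,-1.474,1]]'
python3 - <<'E'
from h import *
go([469,-162,16],0.244)
im,_=get_image("side");i2,_=get_image("top")
cv2.imwrite("pics/s1.png",np.hstack([cv2.resize(im[130:240,270:400],None,fx=3,fy=3),cv2.resize(i2[160:270,300:430],None,fx=3,fy=3)]))
E
```

```text
clock: 2.6
position: [467.0, -164.6, 79.4]
ee_rot: [0.993, 0.119, -0.001, -0.0]
contact_force: [-0.4, -0.0, -0.2]
gripper_width: 85.0
grasp_force: 0.0
shift [ 0.0027 -0.002   0.0634] turn [-0.0005  0.0015 -0.006 ]
```

View pics/s1.png

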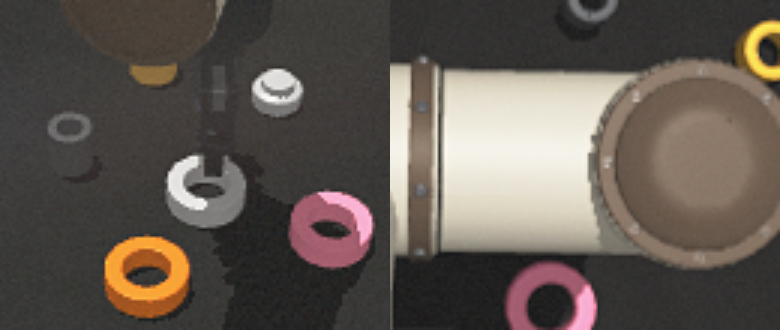

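The side half shows the near finger lined up over the steel ring, at about (341,185) in the full picture. The far finger is hidden behind it. The top view is blocked by the arm. I'll descend and grip.

```bash
python3 -m handwheel '[[0.0027,-0.002,0.02,0,0.001,-0.006,1],[0.0027,-0.002,0.035,0,0.001,-0.006,1],[0.0027,-0.002,0.048,0,0.001,-0.006,1],[0.0027,-0.002,0.057,0,0.001,-0.006,1],[0.0027,-0.002,0.0625,0,0.001,-0.006,1],[0.0027,-0.002,0.0625,0,0.001,-0.006,1]]'
python3 - <<'E'
from h import *
go([469,-162,16],0.244)
E
```

```text
clock: 3.45
position: [470.9, -161.3, 17.8]
ee_rot: [0.992, 0.123, 0.001, 0.0]
contact_force: [0.4, -0.1, 1.0]
gripper_width: 85.2
grasp_force: 0.0
shift [-0.002   0.0002  0.0017] turn [ 0.0005 -0.0027  0.0032]
```

```bash
python3 -m handwheel '[[-0.001,0,0.001,0,0,0,-1],[-0.001,0,0.001,0,0,0,-1],[-0.001,0,0.001,0,0,0,-1],[-0.001,0,0.001,0,0,0,-1],[-0.001,0,0.001,0,0,0,-1],[-0.001,0,0.001,0,0,0,-1]]'; python3 -c "
from h import *
print([read_state()['position'] for _ in range(2)])"
```

```text
clock: 4.2
position: [470.2, -161.6, 17.8]
ee_rot: [0.992, 0.123, 0.002, 0.0]
contact_force: [-1.1, 0.9, 5.7]
gripper_width: 63.8
grasp_force: 65.8
[array([ 470.16381717, -161.56887605,   17.79268967]), array([ 470.16381717, -161.56887605,   17.79268967])]
```

```bash
python3 -m handwheel '[[0,0,-0.005,0,0,0,-1],[0,0,-0.015,0,0,0,-1],[0,0,-0.03,0,0,0,-1],[0,0,-0.05,0,0,0,-1],[0,0,-0.07,0,0,0,-1],[0,0,-0.085,0,0,0,-1],[0,0,-0.085,0,0,0,-1]]'
python3 - <<'E'
from h import *
go([*g2w(-36,0),105],0.244);st=read_state();print(st["gripper_width"],st["grasp_force"])
im,_=get_image("side")
cv2.imwrite("pics/s2.png",cv2.resize(im[90:260,240:440],None,fx=4,fy=4)[:600])
E
```

```text
clock: 5.08
position: [470.2, -161.5, 103.1]
ee_rot: [0.992, 0.123, 0.003, 0.0]
contact_force: [-0.2, 0.2, -3.4]
gripper_width: 63.9
grasp_force: 67.2
shift [ 0.1193 -0.2417 -0.0015] turn [ 0.0012 -0.006   0.0032]
63.89295908940369 67.22862945869565
```

View pics/s2.png

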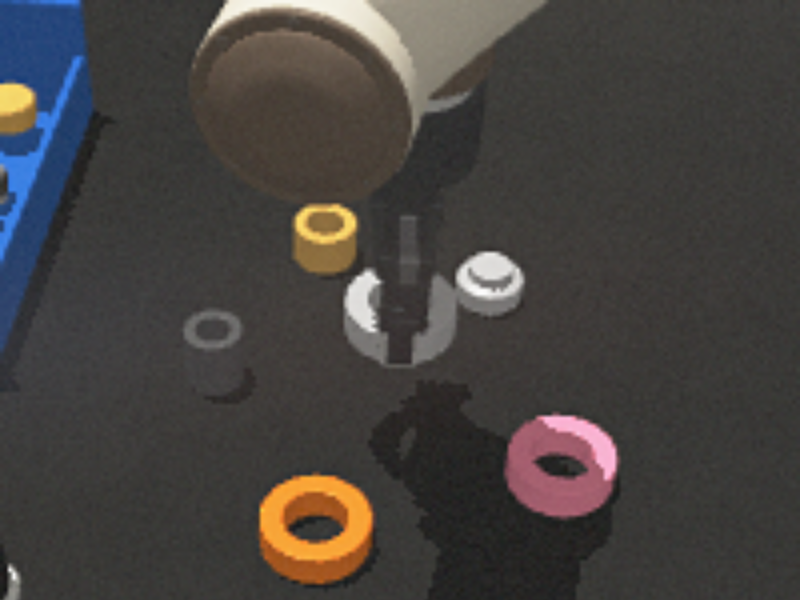

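The ring is held level, with the fingertips flush near its bottom edge (crop 400,362). The neighbours are undisturbed. Next I'll carry it over the plate.

```bash
python3 -m handwheel '[[0.01,-0.02,0,0,0,0,-1],[0.028,-0.055,0,0,0,0,-1],[0.048,-0.095,-0.001,0,0,0,-1],[0.068,-0.138,-0.001,0,-0.003,0,-1],[0.088,-0.178,-0.001,0,-0.004,0,-1],[0.104,-0.21,-0.0015,0,-0.006,0,-1],[0.114,-0.23,-0.0015,0,-0.006,0.003,-1],[0.1193,-0.2417,-0.0015,0,-0.006,0.003,-1],[0.1193,-0.2417,-0.0015,0,-0.006,0.003,-1]]'
python3 - <<'E'
from h import *
go([*g2w(-36,0),48],0.244)
E
```

```text
clock: 6.25
position: [525.8, 102.2, 102.9]
ee_rot: [0.993, 0.122, -0.002, 0.001]
contact_force: [-0.6, -0.8, -3.7]
gripper_width: 63.6
grasp_force: 67.2
shift [0.0012 0.0003 0.0549] turn [0.0008 0.0045 0.001 ]
```

```bash
python3 -m handwheel '[[0.001,0,0.015,0,0.002,0,-1],[0.001,0,0.03,0,0.004,0,-1],[0.001,0,0.04,0,0.004,0,-1],[0.001,0,0.047,0,0.004,0,-1],[0.001,0,0.051,0,0.004,0,-1],[0.001,0,0.053,0,0.004,0,-1],[0.001,0,0.053,0,0.004,0,-1]]'
```

```text
clock: 7.12
position: [527.2, 102.3, 50.8]
ee_rot: [0.993, 0.122, 0.001, 0.0]
contact_force: [0.8, -0.8, -3.9]
gripper_width: 63.5
grasp_force: 67.2
```

```bash
python3 -m handwheel '[[0,0,0.001,0,0,0,-1],[0,0,0.0015,0,0,0,-1],[0,0,0.002,0,0,0,-1],[0,0,0.0025,0,0,0,-1],[0,0,0.0025,0,0,0,-1]]'
```

```text
clock: 7.75
position: [527.0, 102.2, 48.1]
ee_rot: [0.993, 0.122, 0.001, 0.0]
contact_force: [-1.0, -0.6, -3.4]
gripper_width: 63.9
grasp_force: 67.2
```

```bash
python3 -m handwheel '[[0,0,0.0005,0,0,0,-1],[0,0,0.001,0,0,0,-1],[0,0,0.001,0,0,0,-1]]'
```

```text
clock: 8.12
position: [527.1, 102.2, 47.8]
ee_rot: [0.993, 0.122, 0.001, 0.0]
contact_force: [-2.8, -0.2, 5.0]
gripper_width: 64.1
grasp_force: 68.1
```

```bash
python3 -m handwheel '[[0,0,0,0,0,0,1],[0,0,0,0,0,0,1],[0,0,0,0,0,0,1],[0,0,0,0,0,0,1],[0,0,-0.015,0,0,0,1],[0,0,-0.04,0,0,0,1],[-0.01,0,-0.05,0,0,0,0],[-0.04,0,-0.05,0,0,0,-1],[-0.065,0,-0.05,0,0,0,-1],[-0.065,0,-0.05,0,0,0,-1]]'
python3 - <<'E'
from h import *
go([*g2w(-97,0),53],0.244)
im,_=get_image("side")
cv2.imwrite("pics/s3.png",cv2.resize(im[190:320,190:380],None,fx=4,fy=4))
E
```

```text
clock: 9.38
position: [461.7, 85.7, 97.3]
ee_rot: [0.993, 0.122, -0.0, 0.0]
contact_force: [0.8, -0.2, 0.0]
gripper_width: 12.4
grasp_force: 0.0
shift [ 0.0061 -0.0002  0.0443] turn [0.0006 0.0002 0.0003]
```

View pics/s3.png

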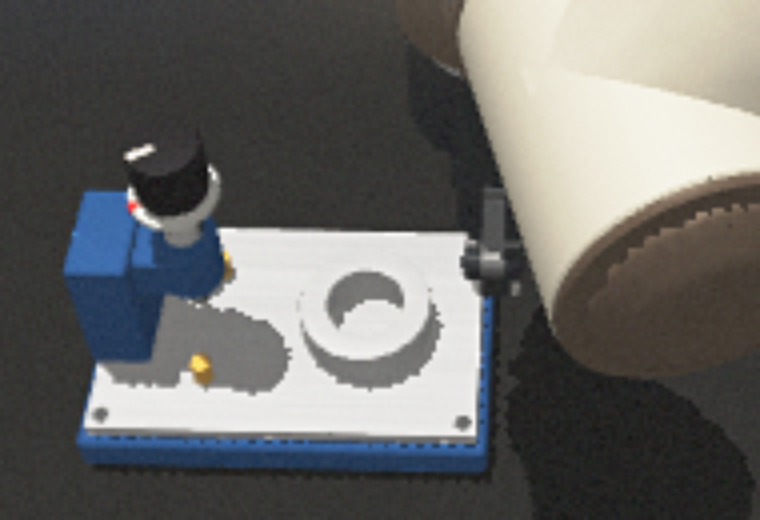

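The ring lies flat on the plate at about crop (367,310), ahead of the pins. Now the fingers go down behind it, closed.

```bash
python3 -m handwheel '[[0.003,0,0.01,0,0,0,-1],[0.004,0,0.025,0,0,0,-1],[0.004,0,0.035,0,0,0,-1],[0.004,0,0.043,0,0,0,-1],[0.004,0,0.043,0,0,0,-1]]'
python3 - <<'E'
from h import *
go([*g2w(-27,0),53],0.244)
E
```

```text
clock: 10.05
position: [467.6, 87.3, 53.3]
ee_rot: [0.993, 0.122, -0.0, 0.001]
contact_force: [-0.6, -0.5, 1.1]
gripper_width: -0.0
grasp_force: 0.0
shift [ 0.07   -0.      0.0002] turn [0.0011 0.0006 0.0001]
```

```bash
python3 -m handwheel '[[0.008,0,0,0,0,0,-1],[0.014,0,0,0,0,0,-1],[0.018,0,0,0,0,0,-1],[0.023,0,0,0,0,0,-1],[0.029,0,0,0,0,0,-1],[0.036,0,0,0,0,0,-1],[0.043,0,0,0,0,0,-1],[0.05,0,0,0,0,0,-1],[0.056,0,0,0,0,0,-1],[0.06,0,0,0,0,0,-1]]'; python3 -m handwheel '[[0.001,0,0,0,0,0,-1],[0.003,0,0,0,0,0,-1],[0.004,0,0,0,0,0,-1],[0.004,0,0,0,0,0,-1]]'
python3 - <<'E'
from h import *
go([*g2w(-25,0),53],0.244)
im,_=get_image("side")
cv2.imwrite("pics/s4.png",cv2.resize(im[190:320,190:380],None,fx=4,fy=4))
E
```

```text
clock: 11.3
position: [526.4, 102.1, 54.1]
ee_rot: [0.993, 0.122, 0.001, 0.0]
contact_force: [-1.7, -0.2, -0.0]
gripper_width: -0.0
grasp_force: 0.9
clock: 11.8
position: [530.0, 103.0, 54.1]
ee_rot: [0.993, 0.122, 0.001, 0.0]
contact_force: [-0.6, 0.1, 0.0]
gripper_width: -0.3
grasp_force: 0.5
shift [0.0076 0.0001 0.0011] turn [ 0.0005 -0.0014  0.0003]
```

View pics/s4.png

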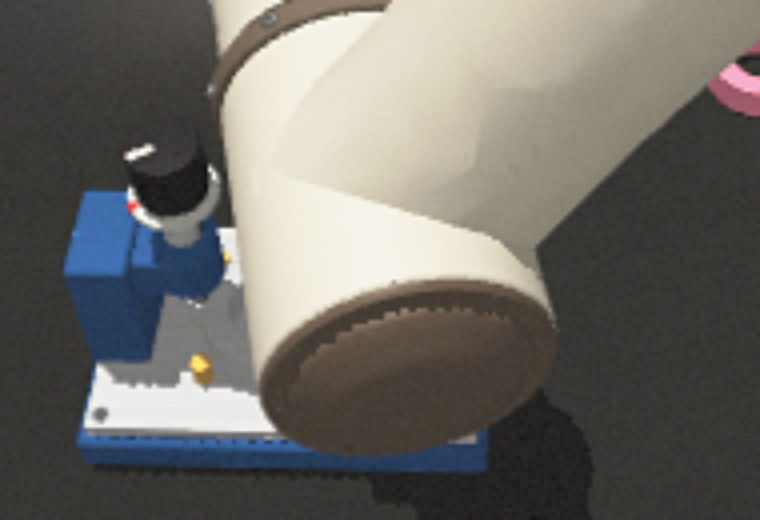

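The wrist hides the ring. The pins and knob at (200,368) and (165,165) are clear of it. I'll keep pushing in small steps and watch the force.

```bash
for i in 1 2; do python3 -m handwheel '[[0.001,0,0,0,0,0,-1],[0.002,0,0,0,0,0,-1],[0.003,0,0,0,0,0,-1],[0.003,0,0,0,0,0,-1]]'|egrep 'pos|contact'; done; python3 -m handwheel '[[0.001,0,0,0,0,0,-1],[0.001,0,0,0,0,0,-1],[0.001,0,0,0,0,0,-1]]'|egrep 'pos|contact'
```

```text
position: [533.0, 103.7, 54.1]
contact_force: [-0.3, 0.2, -0.5]
position: [535.4, 104.2, 54.1]
contact_force: [-2.8, -0.8, 1.3]
position: [535.9, 104.1, 54.0]
contact_force: [-4.6, -2.2, 3.3]
```

```bash
for i in 1 2; do python3 -m handwheel '[[0.0005,0,0,0,0,0,-1],[0.001,0,0,0,0,0,-1],[0.001,0,0,0,0,0,-1]]'|egrep 'pos|contact'; done
```

```text
position: [536.7, 104.1, 53.9]
contact_force: [-4.3, -3.2, 3.0]
position: [537.3, 104.1, 53.8]
contact_force: [-5.1, -2.8, 2.8]
```

```bash
for i in 1 2; do python3 -m handwheel '[[0.0005,0,0,0,0,0,-1],[0.001,0,0,0,0,0,-1],[0.001,0,0,0,0,0,-1]]'|egrep 'pos|contact'; done
python3 - <<'E'
from h import *
go([*g2w(-25,0),53],0.244)
im,_=get_image("top")
cv2.imwrite("pics/s5.png",cv2.resize(im[100:235,180:330],None,fx=4,fy=4))
E
```

```text
position: [537.9, 104.1, 53.7]
contact_force: [-5.7, -3.8, 3.3]
position: [538.5, 104.1, 53.6]
contact_force: [-5.5, -4.4, 3.7]
shift [-0.0009 -0.0008  0.0006] turn [ 0.0018  0.0044 -0.0007]
```

View pics/s5.png

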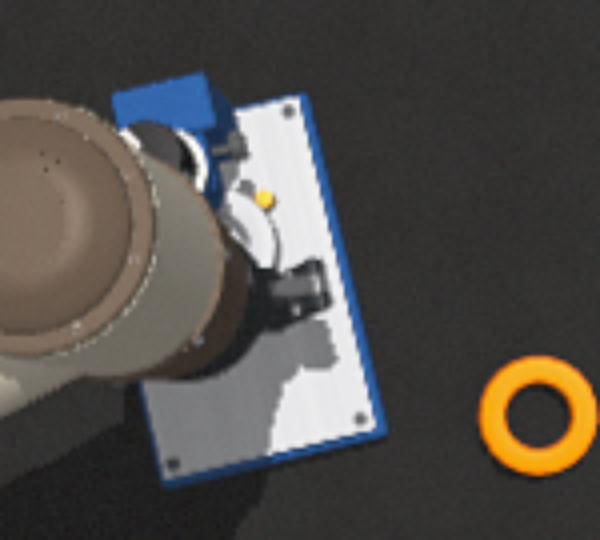

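The ring's right part shows beside the right pin: pin at (265,198), ring edge around (278,240). I'll locate the ring numerically from the depth, without using another view.

```bash
cat >> h.py <<'E'
def cloud(n):
    im,D=get_image(n); m=camera_model(n); Rm=cv2.Rodrigues(m["rvec"])[0]
    v,u=np.nonzero(D>0); p=cv2.undistortPoints(np.c_[u,v].astype(float)[:,None],m["K"],m["dist"])[:,0]
    d=D[v,u]; W=(np.c_[p*d[:,None],d]-m["tvec"])@Rm
    c,s=np.cos(YAW),np.sin(YAW); q=W[:,:2]-G0
    return np.c_[q@[c,s],q@[-s,c],W[:,2]],im[v,u].astype(int),u,v
E
python3 - <<'E'
from h import *
np.set_printoptions(precision=1,suppress=True)
for n in("top","side"):
    g,col,u,v=cloud(n)
    k=(g[:,2]>46)&(g[:,2]<58)&(abs(g[:,0]-10)<60)&(abs(g[:,1])<60)&(col.min(1)>90)
    print(n,k.sum())
    for a,b,w in zip(u[k],v[k],g[k]): print((int(a),int(b)),w,round(float(np.hypot(w[0]-19,w[1])),1),end=" | ")
    print()
E
```

```text
top 137
(236, 147) [ 49.  -12.6  50. ] 32.5 | (236, 148) [ 46.3 -12.5  52.5] 30.0 | (237, 148) [ 45.7 -14.6  52.7] 30.4 | (238, 148) [ 45.6 -16.4  51. ] 31.3 | (239, 148) [ 44.7 -18.8  52.5] 31.9 | (236, 149) [ 44.2 -12.   52.5] 27.9 | (237, 149) [ 43.8 -14.   52. ] 28.4 | (238, 149) [ 43.9 -15.6  49. ] 29.4 | (239, 149) [ 42.5 -18.4  53.2] 29.8 | (240, 149) [ 42.3 -20.2  51.5] 30.9 | (241, 149) [ 41.4 -22.6  53.4] 31.8 | (236, 150) [ 42.2 -11.3  51.5] 25.9 | (237, 150) [ 41.8 -13.4  51.1] 26.4 | (238, 150) [ 41.4 -15.4  50.7] 27.2 | (239, 150) [ 40.2 -18.   54.1] 27.8 | (240, 150) [ 39.8 -20.   53.3] 28.9 | (241, 150) [ 39.8 -21.8  51.2] 30.1 | (242, 150) [ 38.9 -24.1  52.7] 31.3 | (243, 150) [ 38.9 -25.9  50.6] 32.6 | (236, 151) [ 39.7 -11.2  53.6] 23.5 | (237, 151) [ 39.5 -13.   51.8] 24.3 | (238, 151) [ 39.7 -14.6  48.6] 25.3 | (239, 151) [ 38.4 -17.3  52.5] 26.0 | (240, 151) [ 37.4 -19.7  54.5] 27.0 | (241, 151) [ 37.6 -21.3  51.6] 28.3 | (242, 151) [ 36.5 -23.8  54.4] 29.6 | (243, 151) [ 36.6 -25.5  51.2] 31.0 | (244, 151) [ 36.8 -27.1  48. ] 32.5 | (235, 152) [38.5 -8.3 51.8] 
[... 5545 characters left out ...]
9 | (238, 273) [45.1 20.4 51.2] 33.2 | (239, 273) [43.1 20.5 51.4] 31.7 | (240, 273) [40.9 21.3 52.7] 30.5 | (241, 273) [39.3 20.3 51.2] 28.7 | (238, 274) [45. 22. 50.] 34.1 | (239, 274) [42.4 23.7 52.8] 33.3 | (240, 274) [40.3 24.1 53.6] 32.2 | (241, 274) [38.3 24.2 53.8] 30.9 | (238, 275) [45.7 21.7 46. ] 34.4 | (239, 275) [42.9 23.8 49.4] 33.7 | (240, 275) [40.2 25.7 52.5] 33.3 | (241, 275) [38.5 25.  51.6] 31.7 | (239, 276) [43.3 24.1 46.3] 34.2 | (240, 276) [40.7 25.6 48.7] 33.5 | (241, 276) [37.6 28.6 53.7] 34.1 | (240, 277) [40.8 26.6 46.8] 34.4 | (241, 277) [38.1 28.6 50.1] 34.4 | (242, 277) [35.8 29.3 51.4] 33.8 | (241, 278) [38.6 28.6 46.4] 34.7 | (242, 278) [35.8 30.9 50.2] 35.1 |
```

```bash
cat >> h.py <<'E'
def ringfit():
    from scipy.optimize import least_squares
    P=[]
    for n in("top","side"):
        for _ in range(3):
            g,col,u,v=cloud(n)
            P.append(g[(g[:,2]>48)&(g[:,2]<56)&(abs(g[:,0]-10)<60)&(abs(g[:,1])<60)&(col.min(1)>90)])
    P=np.vstack(P)
    f=lambda c:(lambda r:np.maximum(r-33,0)+np.maximum(19-r,0))(np.hypot(P[:,0]-c[0],P[:,1]-c[1]))
    r=least_squares(f,[15,0],loss="soft_l1"); print("ring gauge xy",np.round(r.x,2),len(P))
E
python3 -c "
from h import *
ringfit()"
python3 -m handwheel '[[0.0005,0,0,0,0,0,-1],[0.001,0,0,0,0,0,-1],[0.0015,0,0,0,0,0,-1],[0.002,0,0,0,0,0,-1],[0.002,0,0,0,0,0,-1]]'|egrep 'pos|contact'; python3 -c "
from h import *
ringfit();print(read_state()['wrist_torque'])"
```

```text
ring gauge xy [19.88  0.47] 571
position: [538.6, 104.2, 53.4]
contact_force: [-9.3, -3.7, 5.9]
ring gauge xy [19.77  0.3 ] 518
[-9.52439218e-01  2.82266921e+00 -2.13523686e-03]
```

Home: the motion has stopped, the force is 10 N and the ring fits at gauge (19.8, 0.3). Backing off and lifting, then locating the knob.

```bash
python3 -m handwheel '[[-0.004,0,0,0,0,0,-1],[-0.015,0,0,0,0,0,-1],[-0.04,0,-0.01,0,0,0,-1],[-0.06,0,-0.05,0,0,0,-1],[-0.07,0,-0.1,0,0,0,0],[-0.07,0,-0.15,0,0,0,0],[-0.07,0,-0.19,0,0,0,0],[-0.07,0,-0.19,0,0,0,0]]'|egrep 'pos|contact'
python3 - <<'E'
from h import *
ringfit()
for n in("top","side"):
    g,col,u,v=cloud(n)
    k=(g[:,2]>168)&(g[:,2]<178)&(np.hypot(g[:,0]-45,g[:,1])<26)
    q=g[k]; c,r=cv2.minEnclosingCircle(q[:,:2].astype(np.float32)); print(n,k.sum(),q.mean(0),c,r)
    w=k&(col.min(1)>120); print("white",g[w].mean(0) if w.any() else None,w.sum())
st=read_state();print(st['joints'],st['gripper_width']); go([*g2w(45.5,0.2),215],0.244)
E
```

```text
position: [476.9, 90.6, 248.4]
contact_force: [-0.4, -0.2, -0.9]
ring gauge xy [19.18  0.95] 2560
top 270 [ 43.88121285  -0.57500242 172.5571952 ] (44.54668045043945, 0.5612786412239075) 17.81754493713379
white [ 52.87408461   5.97951871 173.40860152] 18
side 256 [ 44.59807188   3.25565395 172.81082179] (45.042240142822266, 1.6875206232070923) 17.385108947753906
white [ 53.93333462   5.64730833 173.48133258] 16
[ 5.23865370e-01  1.46849896e-01 -3.40303342e-01  9.63200929e-04
 -1.08459086e+00  1.29071753e+00] 42.85784700134517
shift [ 0.1356 -0.      0.028 ] turn [0.0011 0.0007 0.0002]
```

```bash
python3 -m handwheel '[[0.03,0,0,0,0,-0.18,0.4],[0.07,0,0,0,0,-0.36,0.4],[0.1,0,0,0,0,-0.54,0.4],[0.125,0,0.01,0,0,-0.72,0.4],[0.135,-0.0007,0.015,0,0,-0.9,0.4],[0.135,-0.0007,0.02,0,0,-1.08,0.4],[0.135,-0.0007,0.025,0,0,-1.26,0.4],[0.135,-0.0007,0.028,0,0,-1.44,0.4],[0.135,-0.0007,0.028,0,0,-1.46,0.4],[0.135,-0.0007,0.028,0,0,-1.46,0.4]]'; python3 -c "
from h import *
st=read_state();print(st['joints']);go([*g2w(45,.85),169],1.704)"
```

```text
clock: 18.75
position: [605.3, 122.5, 216.0]
ee_rot: [0.659, 0.752, 0.0, 0.001]
contact_force: [-0.4, 0.2, 0.0]
gripper_width: 59.7
grasp_force: 0.0
[ 4.61842731e-01  3.96433489e-01 -6.25183757e-02  9.86193593e-04
 -1.11128313e+00  2.81047358e+00]
shift [-0.     -0.0002  0.047 ] turn [ 0.0008  0.0007 -0.002 ]
```

```bash
python3 -m handwheel '[[0,0,0.012,0,0,0,0.4],[0,0,0.027,0,0,0,0.4],[0,0,0.038,0,0,0,0.4],[0,0,0.045,0,0,0,0.4],[0,0,0.047,0,0,0,0.4],[0,0,0.047,0,0,0,0.4]]'; python3 -m handwheel '[[0,0,0,0,0,0,0],[0,0,0,0,0,0,-0.1],[0,0,0,0,0,0,-0.3],[0,0,0,0,0,0,-1],[0,0,0,0,0,0,-1],[0,0,0,0,0,0,-1]]';python3 -c "
from h import *
print(read_state()['wrist_torque'])"
```

```text
clock: 19.5
position: [605.5, 122.6, 169.4]
ee_rot: [0.658, 0.753, 0.0, 0.001]
contact_force: [-0.8, -0.3, -1.0]
gripper_width: 60.1
grasp_force: 0.0
clock: 20.25
position: [605.4, 122.6, 169.9]
ee_rot: [0.658, 0.753, 0.0, 0.001]
contact_force: [-1.9, 0.2, 5.2]
gripper_width: 31.7
grasp_force: 59.4
[ 0.03132768  0.71563826 -0.03557251]
```

```bash
cat > r.py <<'E'
from bench import read_state
s=read_state(); print(round(s["clock"],2),"j6 %.3f"%s["joints"][5],"tz %.4f"%s["wrist_torque"][2],"F",s["contact_force"].round(1),"w %.1f g %.0f"%(s["gripper_width"],s["grasp_force"]))
E
H="python3 -m handwheel"; Q="python3 r.py"
$H '[[0,0,0,0,0,0.05,-1],[0,0,0,0,0,0.1,-1],[0,0,0,0,0,0.15,-1]]'>/dev/null; $Q
$H '[[0,0,0,0,0,0.05,-1],[0,0,0,0,0,0.1,-1],[0,0,0,0,0,0.15,-1]]'>/dev/null; $Q
$H '[[0,0,0,0,0,0.05,-1],[0,0,0,0,0,0.1,-1],[0,0,0,0,0,0.15,-1]]'>/dev/null; $Q
$H '[[0,0,0,0,0,0.05,-1],[0,0,0,0,0,0.1,-1],[0,0,0,0,0,0.15,-1]]'>/dev/null; $Q
```

```text
20.62 j6 2.661 tz 0.0753 F [-2.5  0.1  5.7] w 32.0 g 60
21.0 j6 2.511 tz 0.0141 F [-0.7  0.   4.8] w 31.9 g 60
21.38 j6 2.361 tz 0.0839 F [-0.9  0.   5.1] w 31.8 g 60
21.75 j6 2.211 tz 0.0344 F [-1.5  0.3  4.4] w 32.2 g 60
```

```bash
sed -i 's/"F"/"e6 %.4f"%s["joint_efforts"][5],"F"/' r.py
H="python3 -m handwheel"; Q="python3 r.py"; $Q
$H '[[0,0,0,0,0,0.05,-1],[0,0,0,0,0,0.1,-1]]'>/dev/null; $Q
$H '[[0,0,0,0,0,0.05,-1],[0,0,0,0,0,0.1,-1]]'>/dev/null; $Q
$H '[[0,0,0,0,0,0.05,-1],[0,0,0,0,0,0.1,-1]]'>/dev/null; $Q
$H '[[0,0,0,0,0,0.05,-1],[0,0,0,0,0,0.1,-1]]'>/dev/null; $Q
```

```text
21.75 j6 2.211 tz 0.0344 e6 0.2107 F [-1.5  0.3  4.4] w 32.2 g 60
22.0 j6 2.111 tz 0.1080 e6 0.2105 F [-1.8 -0.6  5.2] w 32.1 g 60
22.25 j6 2.011 tz 0.0783 e6 0.2105 F [-2.5 -0.2  4.8] w 32.2 g 60
22.5 j6 1.911 tz 0.0249 e6 0.2105 F [-1.7 -0.5  5.4] w 32.1 g 60
22.75 j6 1.811 tz 0.0693 e6 0.2103 F [-1.   0.2  4.7] w 32.3 g 60
```

```bash
sed -i 's/"F".*round(1),//' r.py
H="python3 -m handwheel"; Q="python3 r.py"
$H '[[0,0,0,0,0,0.05,-1],[0,0,0,0,0,0.1,-1]]'>/dev/null; $Q
$H '[[0,0,0,0,0,0.05,-1],[0,0,0,0,0,0.1,-1]]'>/dev/null; $Q
$H '[[0,0,0,0,0,0.05,-1],[0,0,0,0,0,0.1,-1]]'>/dev/null; $Q
$H '[[0,0,0,0,0,0.05,-1],[0,0,0,0,0,0.1,-1]]'>/dev/null; $Q
$H '[[0,0,0,0,0,0.05,-1],[0,0,0,0,0,0.1,-1]]'>/dev/null; $Q
$H '[[0,0,0,0,0,0.05,-1],[0,0,0,0,0,0.1,-1]]'>/dev/null; $Q
```

```text
23.0 j6 1.711 tz 0.0205 e6 0.2102 w 32.0 g 60
23.25 j6 1.611 tz 0.0607 e6 0.2101 w 32.2 g 60
23.5 j6 1.511 tz 0.0176 e6 0.2100 w 31.9 g 60
23.75 j6 1.411 tz 0.0437 e6 0.2099 w 32.2 g 60
24.0 j6 1.311 tz 0.0451 e6 0.2098 w 32.3 g 60
24.25 j6 1.211 tz 0.0495 e6 0.2098 w 32.0 g 60
```

```bash
H="python3 -m handwheel"; Q="python3 r.py"
$H '[[0,0,0,0,0,0.05,-1],[0,0,0,0,0,0.1,-1]]'>/dev/null; $Q
$H '[[0,0,0,0,0,0.05,-1],[0,0,0,0,0,0.1,-1]]'>/dev/null; $Q
$H '[[0,0,0,0,0,0.05,-1],[0,0,0,0,0,0.1,-1]]'>/dev/null; $Q
$H '[[0,0,0,0,0,0.05,-1],[0,0,0,0,0,0.1,-1]]'>/dev/null; $Q
$H '[[0,0,0,0,0,0.05,-1],[0,0,0,0,0,0.1,-1]]'>/dev/null; $Q
$H '[[0,0,0,0,0,0.05,-1],[0,0,0,0,0,0.1,-1]]'>/dev/null; $Q
```

```text
24.5 j6 1.111 tz 0.0654 e6 0.2097 w 32.0 g 60
24.75 j6 1.011 tz 0.0637 e6 0.2096 w 32.2 g 60
25.0 j6 0.911 tz 0.0584 e6 0.2096 w 32.2 g 60
25.25 j6 0.811 tz 0.0794 e6 0.2096 w 32.0 g 60
25.5 j6 0.711 tz -0.0004 e6 0.2095 w 32.3 g 60
25.75 j6 0.611 tz 0.0725 e6 0.2000 w 32.5 g 60
```

```bash
H="python3 -m handwheel"; Q="python3 r.py"
$H '[[0,0,0,0,0,0.05,-1]]'>/dev/null; $Q
$H '[[0,0,0,0,0,0.05,-1]]'>/dev/null; $Q
$H '[[0,0,0,0,0,0.05,-1]]'>/dev/null; $Q
$H '[[0,0,0,0,0,0.05,-1]]'>/dev/null; $Q
$H '[[0,0,0,0,0,0.05,-1]]'>/dev/null; $Q
$H '[[0,0,0,0,0,0.05,-1]]'>/dev/null; $Q
$H '[[0,0,0,0,0,0.05,-1]]'>/dev/null; $Q
$H '[[0,0,0,0,0,0.05,-1]]'>/dev/null; $Q
```

```text
25.88 j6 0.561 tz 0.0381 e6 0.1945 w 32.0 g 60
26.0 j6 0.511 tz 0.0487 e6 0.1888 w 31.8 g 60
26.12 j6 0.461 tz 0.0693 e6 0.1833 w 32.3 g 60
26.25 j6 0.411 tz 0.0952 e6 0.1779 w 32.6 g 60
26.38 j6 0.361 tz 0.0695 e6 0.1725 w 32.2 g 60
26.5 j6 0.311 tz 0.1299 e6 0.1671 w 32.2 g 60
26.62 j6 0.261 tz 0.1063 e6 0.1616 w 32.5 g 60
26.75 j6 0.211 tz 0.1019 e6 0.1562 w 32.0 g 60
```

The torque is climbing steadily, so the spindle is on the ring. Next I'll count clicks.

```bash
H="python3 -m handwheel"; Q="python3 r.py"
$H '[[0,0,0,0,0,0.05,-1]]'>/dev/null; $Q
$H '[[0,0,0,0,0,0.05,-1]]'>/dev/null; $Q
$H '[[0,0,0,0,0,0.05,-1]]'>/dev/null; $Q
$H '[[0,0,0,0,0,0.05,-1]]'>/dev/null; $Q
$H '[[0,0,0,0,0,0.05,-1]]'>/dev/null; $Q
$H '[[0,0,0,0,0,0.05,-1]]'>/dev/null; $Q
$H '[[0,0,0,0,0,0.05,-1]]'>/dev/null; $Q
$H '[[0,0,0,0,0,0.05,-1]]'>/dev/null; $Q
$H '[[0,0,0,0,0,0.05,-1]]'>/dev/null; $Q
$H '[[0,0,0,0,0,0.05,-1]]'>/dev/null; $Q
```

```text
26.88 j6 0.161 tz 0.1497 e6 0.1508 w 32.0 g 60
27.0 j6 0.111 tz 0.0859 e6 0.1454 w 31.8 g 60
27.12 j6 0.061 tz 0.1161 e6 0.1400 w 32.2 g 60
27.25 j6 0.011 tz 0.1048 e6 0.1346 w 32.5 g 60
27.38 j6 -0.039 tz 0.1132 e6 0.1498 w 31.9 g 60
27.5 j6 -0.089 tz 0.0409 e6 0.2222 w 31.8 g 60
27.62 j6 -0.139 tz 0.0571 e6 0.2214 w 32.0 g 60
27.75 j6 -0.189 tz -0.0142 e6 0.2290 w 32.0 g 60
27.88 j6 -0.239 tz 0.0537 e6 0.2372 w 32.1 g 60
28.0 j6 -0.289 tz -0.0203 e6 0.2335 w 32.1 g 60
```

```bash
python3 - <<'E'
from h import *
ringfit()
for n in("side","top"):
    g,col,u,v=cloud(n)
    r=(col[:,2]>120)&(col[:,1]<90)&(col[:,0]<90)&(np.hypot(g[:,0]-45,g[:,1])<30)&(g[:,2]>125)
    print(n,"red",r.sum(),g[r].mean(0) if r.any() else "")
a,_=get_image("side");b,_=get_image("top")
cv2.imwrite("pics/s6.png",np.hstack([cv2.resize(a[200:320,190:290],None,fx=4,fy=4),cv2.resize(b[110:230,190:290],None,fx=4,fy=4)]))
E
python3 r.py; python3 -m handwheel '[[0,0,0,0,0,0,-1]]'; python3 r.py
```

```text
ring gauge xy [19.19  0.94] 2412
side red 0 
top red 2 [ 32.37766124 -15.71019578 139.62963428]
28.5 j6 -0.287 tz 0.0299 e6 -0.0232 w 32.1 g 60
clock: 28.62
position: [605.3, 122.0, 169.9]
ee_rot: [0.766, -0.643, 0.001, 0.0]
contact_force: [-1.9, -1.3, 5.8]
gripper_width: 32.1
grasp_force: 59.6
28.62 j6 -0.287 tz 0.0318 e6 -0.0232 w 32.1 g 60
```

View pics/s6.png

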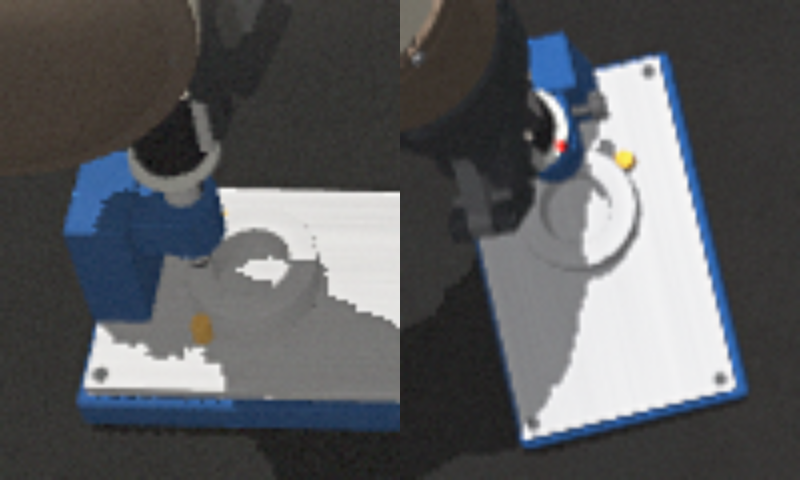

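The ring is still home: the top half shows it against the right pin (625,160), and the fit is unchanged. The red mark at (560,147) puts the thimble 2.75 rad on, against 3.10 rad for the knob. So the ratchet has begun to slip by about 0.35 rad. I'll continue in fine steps.

```bash
H="python3 -m handwheel"; Q="python3 r.py"
$H '[[0,0,0,0,0,0.05,-1]]'>/dev/null; $Q
$H '[[0,0,0,0,0,0.05,-1]]'>/dev/null; $Q
$H '[[0,0,0,0,0,0.05,-1]]'>/dev/null; $Q
$H '[[0,0,0,0,0,0.05,-1]]'>/dev/null; $Q
$H '[[0,0,0,0,0,0.05,-1]]'>/dev/null; $Q
$H '[[0,0,0,0,0,0.05,-1]]'>/dev/null; $Q
$H '[[0,0,0,0,0,0.05,-1]]'>/dev/null; $Q
```

```text
28.75 j6 -0.339 tz 0.0867 e6 0.2797 w 31.8 g 60
28.88 j6 -0.389 tz 0.1366 e6 0.1328 w 32.2 g 60
29.0 j6 -0.439 tz 0.1352 e6 0.1329 w 32.3 g 60
29.12 j6 -0.489 tz 0.1285 e6 0.1703 w 32.0 g 60
29.25 j6 -0.539 tz 0.0743 e6 0.2240 w 32.1 g 60
29.38 j6 -0.589 tz 0.0101 e6 0.2298 w 32.2 g 60
29.5 j6 -0.639 tz 0.0315 e6 0.2348 w 32.4 g 60
```

Two clicks so far, with torque falls at j6 ≈ -0.02 and -0.46. The third is due near -0.89, and I'll stop shortly after it.

```bash
H="python3 -m handwheel"; Q="python3 r.py"
$H '[[0,0,0,0,0,0.05,-1],[0,0,0,0,0,0.1,-1]]'>/dev/null; $Q
$H '[[0,0,0,0,0,0.05,-1]]'>/dev/null; $Q
$H '[[0,0,0,0,0,0.05,-1]]'>/dev/null; $Q
$H '[[0,0,0,0,0,0.05,-1]]'>/dev/null; $Q
$H '[[0,0,0,0,0,0.05,-1]]'>/dev/null; $Q
$H '[[0,0,0,0,0,0.05,-1]]'>/dev/null; $Q
$H '[[0,0,0,0,0,0.05,-1]]'>/dev/null; $Q
$H '[[0,0,0,0,0,0.05,-1]]'>/dev/null; $Q
```

```text
29.75 j6 -0.739 tz 0.0741 e6 0.2375 w 32.3 g 60
29.88 j6 -0.789 tz 0.0421 e6 0.2246 w 32.0 g 60
30.0 j6 -0.839 tz 0.1073 e6 0.1425 w 32.0 g 60
30.12 j6 -0.889 tz 0.1121 e6 0.1294 w 32.1 g 60
30.25 j6 -0.939 tz 0.0775 e6 0.2098 w 32.0 g 60
30.38 j6 -0.989 tz 0.0537 e6 0.2027 w 32.4 g 60
30.5 j6 -1.039 tz 0.0713 e6 0.2177 w 32.2 g 60
30.62 j6 -1.089 tz 0.0567 e6 0.2210 w 32.2 g 60
```

Third click done, near j6 -0.91. I'll open the jaw partway and rise straight up.

```bash
python3 -m handwheel '[[0,0,0,0,0,0,0],[0,0,0,0,0,0,0.2],[0,0,0,0,0,0,0.4],[0,0,0,0,0,0,0.4],[0,0,-0.015,0,0,0,0.4],[0,0,-0.04,0,0,0,0.4],[0,0,-0.08,0,0,0,0.4],[0,0,-0.12,0,0,0,0.4],[0,0,-0.12,0,0,0,0.4]]'
python3 -m handwheel '[[0,0.03,0,0,0,0,0.4],[0,0.08,0,0,0,0,0.4],[0,0.12,0,0,0,0,0.4],[0,0.15,0,0,0,0,0.4],[0,0.15,0,0,0,0,0.4]]'
python3 - <<'E'
from h import *
ringfit()
for n in("side","top"):
    g,col,u,v=cloud(n); q=g[:,:2]-[45,.85]; near=np.hypot(*q.T)<26
    r=(col[:,2]>120)&(col[:,1]<90)&(col[:,0]<90)&near&(g[:,2]>125)&(g[:,2]<150)
    w=(col.min(1)>120)&near&(g[:,2]>165)
    for k,m in(("red",r),("white",w)):
        if m.any(): a=q[m].mean(0); print(n,k,m.sum(),a,np.arctan2(a[1],a[0]))
E
```

```text
clock: 31.75
position: [607.0, 123.0, 295.0]
ee_rot: [-0.456, 0.89, -0.001, 0.006]
contact_force: [-0.5, 0.1, -0.3]
gripper_width: 59.7
grasp_force: 0.0
clock: 32.38
position: [482.2, 211.1, 289.6]
ee_rot: [-0.457, 0.89, -0.0, 0.001]
contact_force: [0.2, -0.4, -0.5]
gripper_width: 59.5
grasp_force: 0.0
ring gauge xy [19.19  0.97] 2550
side white 14 [-10.54645029  -0.22782653] -3.1199938129905473
top red 3 [ -9.15222314 -18.98849804] -2.019930567199801
top white 20 [-10.69876743  -0.87522646] -3.0599681254573374
```

```bash
python3 -c "
from bench import job_done
print(job_done())"
```

```text
the job is handed in; nothing more can be done
None
```

I've handed the job in: the steel ring is home against both pins (fitted within about 1 mm), the spindle is closed on it after three ratchet clicks, the arm is clear, and it took about 33 s.

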